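# Make up two woodturning class kits

## Robot

A 6-joint arm with a two-finger parallel gripper is mounted at the origin on the work surface. World frame = base frame: x ahead of the robot, y to its left, z up, the work surface at z = 0. Lengths are in m, angles in degrees, forces in N, time in s.
With the tool pointing down it reaches from about 0.3 to 0.75 m from the base axis. Payload 8.5 kg.
Tool frame: the origin (TCP) lies at the very end of the fingers, on their centre line; the grasp point (between the pads) lies 19 mm behind it (env.hold_point_z is the distance from the TCP to the grasp point, in m); z points along the fingers, y is the line along which they close (so a half turn about z gives the same grasp; the last joint's range is limited). The gripper opens to 85 mm and grips with 20 to 120 N. Pads are 22 mm wide; open, the fingers measure 114 mm over their backs; the gripper's body (76 mm by 85 mm) begins 54 mm behind the grasp point. The pads swing forward as they close: fully open they stand 13 mm farther back than shut.
Start: joints at [59.399, 21.807, 74.336, -0, 83.858, -12.336], TCP at [0.172, 0.522, 0.231] pointing down, gripper open.
Joint ranges: [-178.18, 178.18], [-50.72, 133.34], [12.68, 142.11], [-81.47, 261.47], [9.98, 163.14], [-165.26, 165.26]. Speed limits (degrees/s): [136.94, 136.94, 180, 180, 180, 180].

## Interface

Orientations are given as a 3x3 rotation matrix whose columns are the frame's x, y, z axes.
In Python, from rig import env, optics gives the robot as it stands.
- The arm moves only by the shell command python3 -m jog 'ROWS' [OPENING] [FORCE]. ROWS is JSON, a list of rows, each an object with "linear": the shift along the tool's x, y, z in units of 40 mm (1.0 is 40 mm), a list of three; "roll": the turn about the tool's z in units of 5 degrees (1.0 is 5 degrees). A call has 1 to 12 rows; each row shifts and turns the commanded pose from where the row before left it, along the tool's axes as they then stand; what a row does not reach is not made up. A row lasts 1/12 s, in which the tool goes at most 41.7 mm and 7.16 degrees, less where a joint would pass 70% of its speed; a pose out of reach is approached as far as the arm can. A call is refused whole if a number of a shift passes 1 or a number of a turn 1, either way. A call with a gripper value outside its range is refused whole. OPENING is the opening, from -1 (shut) to 1 (fully open), set as the call begins (- or left out, the last holds). The fingers move at their own pace and stop on an object; FORCE is the grip in N (left out, the last holds). Time passes only in rows, so rows that do not move let the fingers close. It gives the time, the measured TCP pose, the force, the opening and the grip force at its end, in the units of the state.
- env.observe(): the state, without advancing time (a new reading comes with each control period).
- optics.get_image(name): name is "side" or "top" or "wrist"; returns the picture (400x640x3 uint8, red, green, blue); there is no depth.
- optics.calibration(name): a dict with "fov_y" (degrees; the focal length in pixels is half the picture's height over the tangent of half this angle, whatever the lens; pixels are square), "cx", "cy" (the principal point, pixels), "T" (4x4, takes a point from camera to world coordinates). Camera axes: x right, y down, z forward; pixel columns grow to the right and rows downward; lengths in m; the calibration is good to about 2 mm. A picture is of the moment at which its call begins: read the wrist's pose just before it. calibration takes no time and is no camera call; for the wrist camera it gives the pose at the moment of the call.
- env.close_job(): hands the job in; it is judged then, once.
The state is a dict: "time_s": time; "q": joint angles; "qvel": joint speeds; "joint_efforts": joint torques, N m; "position": TCP position; "tool_rot": TCP orientation; "ft_force": force on the tool from outside, world axes, zero at the start; "wrist_torque": the same for the moment, N m; "grip_width": finger opening in m; "gripper_force": force on a finger pad.
Only numpy, scipy, OpenCV 4.12 (cv2) and the standard library are available. Lean on these libraries where they do the work, as an engineer would, in place of code of your own. Each camera call takes 0.05 s, during which the arm holds its last target. There are 200 camera calls.

## Task

Make up the two kits for the turning class. On the larger board goes the candlestick kit: lay the long square stem blank in the long pocket and the wooden base disc in the large round pocket, and stand the brass candle cup, mouth up, in the small round pocket. On the narrow board goes the bottle-stopper kit: lay the short square block in the rectangular pocket and stand the steel stopper on its flange in the round one; every piece sits down on the floor of its pocket, and the clock insert, which belongs to another project, stays where it is.

Things in the scene. Friction and masses are not known exactly. Their poses are not given: they have to be found in the camera images.
- candlestick_board: Larger loose plywood kit board: 172 (its x) by 188 mm (its y), 18 thick. Three pockets 12 mm deep (floor 6 mm above the bench). Origin: centre of its underside, z up. Long rectangular pocket, centre (-47, 0) mm in board x, y, 62 mm in x by 172 mm in y; large round pocket 86 mm across, centre (35, -43) mm; small round pocket 58 mm across, centre (35, 57) mm.
- stopper_board: Narrow loose plywood kit board: 76 (its x) by 171 mm (its y), 18 thick. Two pockets 12 mm deep (floor 6 mm above the bench). Origin: centre of its underside, z up. Rectangular pocket, centre (0, -34) mm in board x, y, 60 mm in x by 87 mm in y; round pocket 58 mm across, centre (0, 48.5) mm.
- stem_blank: Candlestick stem blank: long square beech stick, 150 mm long, 40 by 40 mm in section, lying on the bench. Origin: its centre (20 mm up); x along its length.
- base_blank: Candlestick base blank: plain wooden disc 64 mm across, 30 mm thick, dark drilled spot in the middle of its upper face, lying flat. Origin: its centre (15 mm up); z is its axis.
- candle_cup: Brass candle cup: small open brass cup, 34 mm tall, standing on its foot, mouth up. The top 12 mm is a straight rim 36 mm across (walls 3 mm), below it narrows to 27 mm and 25 mm at the foot. Origin: centre of its underside; z up through the mouth.
- stopper_blank: Bottle-stopper blank: short square beech block, 65 mm long, 38 by 38 mm in section, lying on the bench. Origin: its centre (19 mm up); x along its length.
- bottle_stopper: Steel bottle stopper: slim steel cone with three black rubber rings, 50 mm tall, standing on its round flange, narrow end up. Flange 34 mm across and 4 mm thick; cone 23 mm across just above the flange and 19 mm near the top. Origin: centre of the flange's underside; z up.
- clock_insert: Clock insert, not part of either kit: white dial with black marks and hands in a brass bezel 48 mm across, 19 mm tall, lying face up on its black case. Origin: centre of its underside.

How it is judged:
By the outcome, as a careful person would: the job done as asked, in the order asked, and still so for the second after the job is handed in, with the robot touching nothing.
It also fails if it takes over 144 s, if anything falls off the work surface, if the arm or the gripper's body presses on something with over 40 N, if the wrist force passes 120 N, or if a joint passes its speed limit or range.

## Working session

There is one attempt and no reset: what is moved stays moved. The work goes in short steps, Python scripts to look and compute and a shell command to move; the robot and the scene stay as the last step left them, time stands still between calls to the robot, and variables do not carry over. Pictures are saved under pics/ and viewed, at most 15 in all, crops included, and the job is handed in when it is done.

```bash
mkdir -p pics; ls
python3 - <<'E'
from rig import env, optics
import cv2
for n in ("top","side"):
    cv2.imwrite(f"pics/{n}0.png",optics.get_image(n)[...,::-1])
    c=optics.calibration(n);print(n,c['fov_y'],c['cx'],c['cy'],c['T'].round(3).tolist())
c=optics.calibration("wrist");print(c)
s=env.observe();print(s['position'],s['tool_rot'],s['time_s'],s['grip_width'],env.hold_point_z)
E
```

```text
pics
top 47.68658590221651 327.75036348287244 203.1541159159275 [[-0.125, -0.966, 0.229, 0.248], [-0.992, 0.123, -0.023, 0.02], [-0.006, -0.23, -0.973, 1.13], [0.0, 0.0, 0.0, 1.0]]
side 48.662342728344846 319.9846433328082 196.44985467434518 [[0.703, -0.552, 0.448, -0.029], [-0.711, -0.543, 0.446, -0.532], [-0.003, -0.632, -0.775, 0.964], [0.0, 0.0, 0.0, 1.0]]
{'fov_y': 59.63267376977466, 'cx': 313.69674160619894, 'cy': 199.72414178273883, 'T': array([[ 3.13252400e-01,  9.05792844e-01,  2.85328334e-01,
         9.83882985e-02],
       [ 9.49669548e-01, -2.98517917e-01, -9.49463114e-02,
         5.48001560e-01],
       [-8.26069446e-04,  3.00709790e-01, -9.53715335e-01,
         3.73642270e-01],
       [ 0.00000000e+00,  0.00000000e+00,  0.00000000e+00,
         1.00000000e+00]])}
[0.172242   0.52207006 0.23079373] [[-9.49614620e-01  3.13419199e-01 -6.92644509e-04]
 [ 3.13419796e-01  9.49614080e-01 -1.06352746e-03]
 [ 3.24415053e-04 -1.22702973e-03 -9.99999195e-01]] 0.1 0.08548034525177144 0.0187
```

View pics/top0.png

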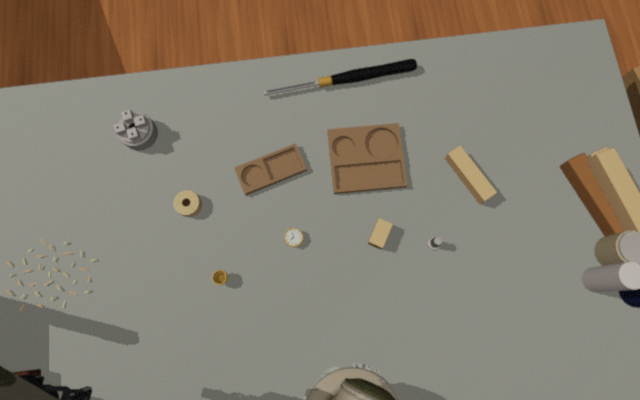

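View pics/side0.png

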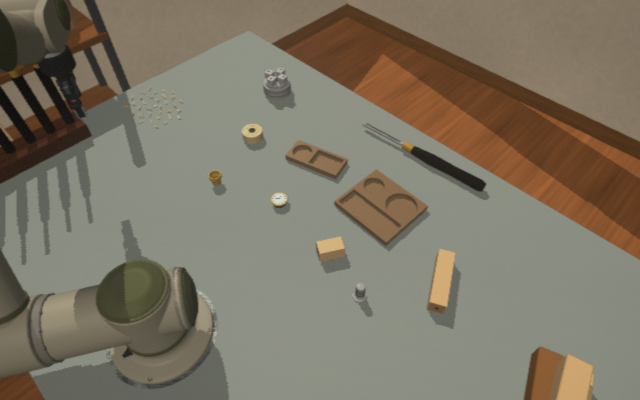

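Top view: stem (471,174), base disc (187,203), cup (220,277), clock (294,238), short block (381,233), stopper (435,242), large board about (367,158), narrow board about (270,169). The side view shows the same layout, with nothing overlapping.

```bash
cat > h.py <<'E'
from rig import env, optics
import cv2, numpy as np
def cast(c,uv,z):
    uv=np.atleast_2d(np.float64(uv)); f=200/np.tan(np.radians(c['fov_y']/2)); T=c['T']
    d=np.c_[(uv[:,0]-c['cx'])/f,(uv[:,1]-c['cy'])/f,np.ones(len(uv))]@T[:3,:3].T
    return (T[:3,3]+d*((z-T[2,3])/d[:,2])[:,None])[:,:2]
def proj(c,P):
    P=np.atleast_2d(P); f=200/np.tan(np.radians(c['fov_y']/2)); T=c['T']
    q=(P-T[:3,3])@T[:3,:3]
    return np.c_[q[:,0]/q[:,2]*f+c['cx'],q[:,1]/q[:,2]*f+c['cy']]
def chroma(im,bg):
    lab=cv2.cvtColor(im,cv2.COLOR_RGB2LAB).astype(float)
    return lab-np.median(lab[bg],axis=0) if bg is not None else lab
def blob(mask,seed):
    n,l=cv2.connectedComponents(mask.astype(np.uint8))
    m=(l==l[seed[1],seed[0]]).astype(np.uint8)
    return max(cv2.findContours(m,cv2.RETR_EXTERNAL,cv2.CHAIN_APPROX_NONE)[0],key=cv2.contourArea)[:,0]
E
cat > m1.py <<'E'
from h import *
im=cv2.imread("pics/top0.png")[...,::-1].copy(); c=optics.calibration("top")
lab=cv2.cvtColor(im,cv2.COLOR_RGB2LAB).astype(int); bgc=np.median(lab[100:300,200:450].reshape(-1,3),axis=0);print(bgc)
mask=(lab[...,2]-bgc[2])>10
for n,s,z in [("stem",(471,174),.04),("disc",(180,198),.03),("cup",(216,277),.03),("block",(381,233),.038),("big",(367,163),.018),("narrow",(250,163),.018)]:
    k=blob(mask,s); w=cast(c,k,z)*1000
    r=cv2.minAreaRect(w.astype(np.float32)); print(n,len(k),np.round(r[0],1),np.round(r[1],1),round(r[2],1))
for n,s in [("stopper",(435,243)),("clock",(294,238))]: print(n,cast(c,s,0.02))
E
python3 m1.py
```

```text
[147. 126. 133.]
stem 124 [ 533.7 -367.8] [150.5  54. ] 26.4
disc 77 [551.9 343.7] [64.9 65.3] 87.3
cup 42 [357.9 275.9] [36.7 33.3] 82.8
block 74 [ 414.4 -122.6] [38.7 68.3] 58.8
big 2115 [452.1 -15.9] [1696.9  973.7] 89.9
narrow 170 [619.3 129.9] [ 76.4 169.5] 15.5
stopper [[ 0.37509199 -0.25541436]]
clock [[0.43114578 0.08815972]]
```

```bash
cat > plan.py <<'E'
# plan.py x y z yaw(of tool y, deg; mod 180) in mm -> shift in tool units (before any turn), roll units
import sys
from h import *
def plan(x,y,z,yaw):
    s=env.observe(); R=s['tool_rot']; p=s['position']
    d=R.T@(np.array([x,y,z])/1000-p)/.04
    cur=np.degrees(np.arctan2(R[1,1],R[0,1])); q6=s['q'][5]
    q1n=np.degrees(np.arctan2(y,x)); a=((q1n-yaw)+90)%180-90   # q6 nearest zero
    tgt=q1n-a; t=-((tgt-cur)+180)%360-180
    t=-(((tgt-cur)+180)%360-180)
    print("t",s['time_s'],"pos",(p*1000).round(1),"yawY",cur.round(2),"shift",d.round(3),"roll",round(t/5,3),"q6->",round(a,1))
plan(*map(float,sys.argv[1:]))
E
python3 plan.py 534 -368 230 -63.6
for i in 1 2; do :; done
python3 -m jog '[{"linear":[-0.65,-0.76,0],"roll":0},{"linear":[-0.65,-0.76,0],"roll":0},{"linear":[-0.65,-0.76,0],"roll":0},{"linear":[-0.65,-0.76,0],"roll":0},{"linear":[-0.65,-0.76,0],"roll":0},{"linear":[-0.65,-0.76,0],"roll":0},{"linear":[-0.65,-0.76,0],"roll":0},{"linear":[-0.65,-0.76,0],"roll":0},{"linear":[-0.65,-0.76,0],"roll":0},{"linear":[-0.65,-0.76,0],"roll":0},{"linear":[-0.65,-0.76,0],"roll":0},{"linear":[-0.65,-0.76,0],"roll":0}]'
python3 plan.py 534 -368 230 -63.6
```

```text
t 0.1 pos [172.2 522.1 230.8] yawY 71.73 shift [-15.562 -18.296   0.037] roll 27.067 q6-> 29.0
time_s: 1.1
position: [0.3543, 0.0761, 0.2313]
tool_rot: [[-0.95, 0.313, 0.0], [0.313, 0.95, 0.0], [-0.0, 0.0, -1.0]]
ft_force: [1.6, 1.2, 0.5]
grip_width: 0.0851
gripper_force: 0.0
t 1.1 pos [354.3  76.1 231.3] yawY 71.73 shift [-7.746 -9.136  0.033] roll 27.066 q6-> 29.0
```

```bash
python3 -m jog '[{"linear":[-0.65,-0.76,0],"roll":0},{"linear":[-0.65,-0.76,0],"roll":0},{"linear":[-0.65,-0.76,0],"roll":0},{"linear":[-0.65,-0.76,0],"roll":0},{"linear":[-0.65,-0.76,0],"roll":0},{"linear":[-0.65,-0.76,0],"roll":0},{"linear":[-0.65,-0.76,0],"roll":0},{"linear":[-0.65,-0.76,0],"roll":0},{"linear":[-0.65,-0.76,0],"roll":0},{"linear":[-0.65,-0.76,0],"roll":0},{"linear":[-0.65,-0.76,0],"roll":0},{"linear":[-0.65,-0.76,0],"roll":0}]' >/dev/null
python3 -m jog '[{"linear":[0,0,0],"roll":1},{"linear":[0,0,0],"roll":1},{"linear":[0,0,0],"roll":1},{"linear":[0,0,0],"roll":1},{"linear":[0,0,0],"roll":1},{"linear":[0,0,0],"roll":1},{"linear":[0,0,0],"roll":1},{"linear":[0,0,0],"roll":1},{"linear":[0,0,0],"roll":1},{"linear":[0,0,0],"roll":1},{"linear":[0,0,0],"roll":1},{"linear":[0,0,0],"roll":1}]' >/dev/null
python3 -m jog '[{"linear":[0,0,0],"roll":1},{"linear":[0,0,0],"roll":1},{"linear":[0,0,0],"roll":1},{"linear":[0,0,0],"roll":1},{"linear":[0,0,0],"roll":1},{"linear":[0,0,0],"roll":1},{"linear":[0,0,0],"roll":1},{"linear":[0,0,0],"roll":1},{"linear":[0,0,0],"roll":1},{"linear":[0,0,0],"roll":1},{"linear":[0,0,0],"roll":1},{"linear":[0,0,0],"roll":1}]' >/dev/null
python3 -m jog '[{"linear":[0,0,0],"roll":1},{"linear":[0,0,0],"roll":1},{"linear":[0,0,0],"roll":1},{"linear":[0,0,0],"roll":0},{"linear":[0,0,0],"roll":0},{"linear":[0,0,0],"roll":0}]'
python3 plan.py 534 -368 230 -63.6
python3 - <<'E'
from h import *
c=optics.calibration("wrist"); im=optics.get_image("wrist"); cv2.imwrite("pics/w1.png",im[...,::-1])
lab=cv2.cvtColor(im,cv2.COLOR_RGB2LAB).astype(int)
u,v=proj(c,[.534,-.368,.04])[0].astype(int);print(u,v,lab[v,u])
k=blob(lab[...,2]-133>10,(u,v)); r=cv2.minAreaRect((cast(c,k,.04)*1000).astype(np.float32));print(r)
E
```

```text
time_s: 4.6
position: [0.5362, -0.3661, 0.2311]
tool_rot: [[0.892, 0.452, -0.0], [0.452, -0.892, 0.0], [-0.0, -0.0, -1.0]]
ft_force: [0.3, 0.8, -0.1]
grip_width: 0.0852
gripper_force: 0.0
t 4.6 pos [ 536.2 -366.1  231.1] yawY -63.12 shift [-0.071  0.018  0.027] roll 0.096 q6-> 29.0
316 175 [177 130 159]
((537.1338500976562, -372.726318359375), (149.26852416992188, 39.820430755615234), 26.61133575439453)
```

View pics/w1.png

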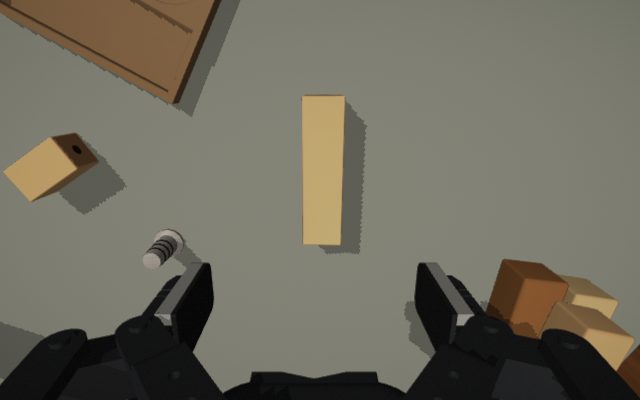

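Wrist view: the stem is a clean rectangle from (302,95) to (345,245), and the computed size is 149x40 mm. Nothing is close to it, so I'm descending.

```bash
python3 -m jog '[{"linear":[-0.055,0.157,0.45],"roll":0.05},{"linear":[0,0,0.5]},{"linear":[0,0,0.5]},{"linear":[0,0,0.5]},{"linear":[0,0,0.5]},{"linear":[0,0,0.5]},{"linear":[0,0,0.5]},{"linear":[0,0,0.5]},{"linear":[0,0,0.5]},{"linear":[0,0,0.5]},{"linear":[0,0,0.3]},{"linear":[0,0,0.2]}]' 1 50
python3 -m jog '[{"linear":[0,0,0]},{"linear":[0,0,0]},{"linear":[0,0,0]},{"linear":[0,0,0]},{"linear":[0,0,0]},{"linear":[0,0,0]},{"linear":[0,0,0]},{"linear":[0,0,0]},{"linear":[0,0,0]},{"linear":[0,0,0]}]' -1 50
```

```text
invalid input
invalid input
```

Every row needs the roll given.

```bash
python3 -m jog '[{"linear":[-0.055,0.157,0.45],"roll":0.05},{"linear":[0,0,0.5],"roll":0},{"linear":[0,0,0.5],"roll":0},{"linear":[0,0,0.5],"roll":0},{"linear":[0,0,0.5],"roll":0},{"linear":[0,0,0.5],"roll":0},{"linear":[0,0,0.5],"roll":0},{"linear":[0,0,0.5],"roll":0},{"linear":[0,0,0.5],"roll":0},{"linear":[0,0,0.5],"roll":0},{"linear":[0,0,0.3],"roll":0},{"linear":[0,0,0.2],"roll":0}]' 1 50
python3 -m jog '[{"linear":[0,0,0],"roll":0},{"linear":[0,0,0],"roll":0},{"linear":[0,0,0],"roll":0},{"linear":[0,0,0],"roll":0},{"linear":[0,0,0],"roll":0},{"linear":[0,0,0],"roll":0},{"linear":[0,0,0],"roll":0},{"linear":[0,0,0],"roll":0},{"linear":[0,0,0],"roll":0},{"linear":[0,0,0],"roll":0}]' -1 50
```

```text
time_s: 5.65
position: [0.5368, -0.3724, 0.0118]
tool_rot: [[0.895, 0.447, -0.001], [0.447, -0.895, 0.001], [-0.001, -0.002, -1.0]]
ft_force: [0.0, 0.5, 0.8]
grip_width: 0.0854
gripper_force: 0.0
time_s: 6.48
position: [0.5377, -0.3733, 0.0148]
tool_rot: [[0.895, 0.446, 0.002], [0.446, -0.895, -0.002], [0.001, 0.003, -1.0]]
ft_force: [0.3, 0.0, 7.1]
grip_width: 0.0393
gripper_force: 52.8
```

```bash
python3 -m jog '[{"linear":[0,0,-0.2],"roll":0},{"linear":[0,0,-0.4],"roll":0},{"linear":[0,0,-0.5],"roll":0},{"linear":[0,0,-0.6],"roll":0},{"linear":[0,0,-0.6],"roll":0},{"linear":[0,0,-0.6],"roll":0},{"linear":[0,0,-0.6],"roll":0},{"linear":[0,0,-0.6],"roll":0},{"linear":[0,0,-0.6],"roll":0},{"linear":[0,0,-0.5],"roll":0},{"linear":[0,0,-0.3],"roll":0},{"linear":[0,0,0],"roll":0}]'
sed -i 's/(367,163)/(332,180)/' m1.py; python3 m1.py | grep -A1 big
python3 plan.py 590 -110 230 0
```

```text
time_s: 7.48
position: [0.5375, -0.373, 0.2367]
tool_rot: [[0.895, 0.446, 0.004], [0.446, -0.895, -0.004], [0.002, 0.005, -1.0]]
ft_force: [-0.5, -0.5, -2.0]
grip_width: 0.0391
gripper_force: 51.9
big 2115 [452.1 -15.9] [1696.9  973.7] 89.9
narrow 170 [619.3 129.9] [ 76.4 169.5] 15.5
t 7.4833 pos [ 537.5 -373.   236.7] yawY -63.51 shift [ 4.107 -5.301  0.149] roll -12.702 q6-> -10.6
```

```bash
python3 -m jog '[{"linear":[0.15,-0.3,0],"roll":-1},{"linear":[0.15,-0.3,0],"roll":-1},{"linear":[0.15,-0.3,0],"roll":-1},{"linear":[0.15,-0.3,0],"roll":-1},{"linear":[0.1,-0.3,0],"roll":-1},{"linear":[0.1,-0.3,0],"roll":-1},{"linear":[0,-0.2,0],"roll":-1},{"linear":[0,-0.2,0],"roll":-1},{"linear":[0,-0.2,0],"roll":-1},{"linear":[0,-0.1,0],"roll":-1},{"linear":[0,0,0],"roll":-1},{"linear":[0,0,0],"roll":-1}]' >/dev/null
python3 -m jog '[{"linear":[0,0,0],"roll":-0.7},{"linear":[0,0,0],"roll":0},{"linear":[0,0,0],"roll":0},{"linear":[0,0,0],"roll":0}]'
python3 - <<'E'
from h import *
c=optics.calibration("wrist"); im=optics.get_image("wrist"); cv2.imwrite("pics/w2.png",im[...,::-1])
t=optics.calibration("top"); print(cast(t,[(328,127),(402,124),(406,187),(332,193)],.018))
E
```

```text
time_s: 8.82
position: [0.4924, -0.2851, 0.2328]
tool_rot: [[0.002, 1.0, -0.001], [1.0, -0.002, 0.001], [0.001, -0.001, -1.0]]
ft_force: [0.2, 0.1, -1.5]
grip_width: 0.0391
gripper_force: 51.9
[[ 0.71297066 -0.03212718]
 [ 0.69658108 -0.22620345]
 [ 0.52578831 -0.2084635 ]
 [ 0.53391801 -0.01982527]]
```

View pics/w2.png

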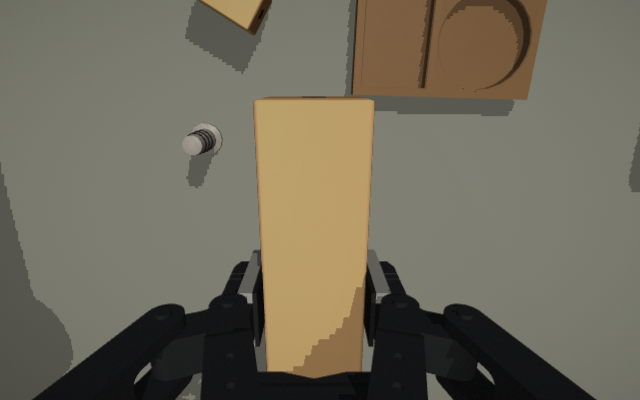

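```bash
python3 -m jog '[{"linear":[0.4,-0.1,0],"roll":0},{"linear":[0.6,-0.2,0],"roll":0},{"linear":[0.7,-0.2,0],"roll":0},{"linear":[0.7,-0.2,0],"roll":0},{"linear":[0.5,-0.2,0],"roll":0},{"linear":[0.3,-0.1,0],"roll":0},{"linear":[0,0,0],"roll":0},{"linear":[0,0,0],"roll":0}]'
python3 - <<'E'
from h import *
c=optics.calibration("wrist"); im=optics.get_image("wrist"); cv2.imwrite("pics/w3.png",im[...,::-1]); np.save("w3.npy",c['T'])
E
```

```text
time_s: 9.53
position: [0.4529, -0.1575, 0.2336]
tool_rot: [[0.0, 1.0, 0.001], [1.0, -0.0, -0.001], [-0.001, 0.001, -1.0]]
ft_force: [0.4, -0.7, -1.8]
grip_width: 0.0393
gripper_force: 51.8
```

View pics/w3.png

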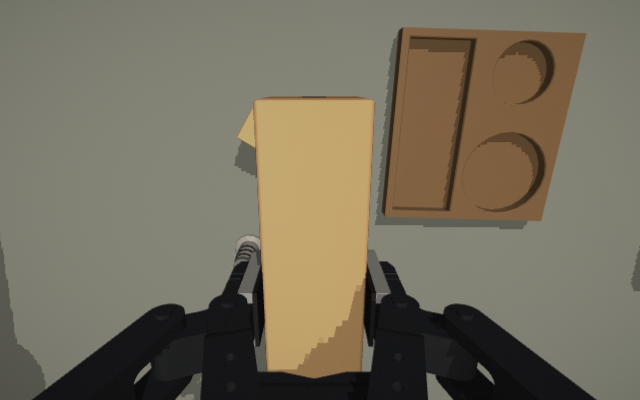

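The board is fully in view with corners near (403,28), (585,34), (541,221) and (387,215), and the long pocket is on the left.

```bash
cat > board.py <<'E'
from h import *
c=optics.calibration("wrist"); im=cv2.imread("pics/w3.png")[...,::-1].copy(); assert np.allclose(c['T'],np.load("w3.npy"),atol=1e-3)
lab=cv2.cvtColor(im,cv2.COLOR_RGB2LAB).astype(int)
k=blob(lab[...,2]-133>8,(484,180))
h=cv2.approxPolyDP(cv2.convexHull(k),6,True)[:,0]; print(h.tolist()); w=cast(c,h,.018)*1000; print(w.round(1).tolist())
for i in range(len(w)):
    a,b=k[0]*0+h[i],h[(i+1)%len(h)]
    n=(b-a)/np.hypot(*(b-a)); t=(k-a)@n; dist=abs((k-a)@[-n[1],n[0]])
    e=k[(dist<4)&(t>12)&(t<np.hypot(*(b-a))-12)]
    vx,vy,x0,y0=cv2.fitLine((cast(c,e,.018)*1000).astype(np.float32),cv2.DIST_HUBER,0,.1,.1).ravel()
    print(len(e),"dir",np.degrees(np.arctan2(vy,vx)).round(2),"pt",x0.round(1),y0.round(1))
E
python3 board.py
```

```text
[[403, 27], [585, 33], [540, 220], [385, 216]]
[[535.6, -23.8], [706.5, -29.0], [700.7, -216.0], [530.3, -211.1]]
157 dir -1.79 pt 620.9 -26.5
164 dir 88.23 pt 704.0 -117.0
130 dir -1.77 pt 615.3 -213.5
165 dir 88.21 pt 532.7 -111.4
```

```bash
python3 plan.py 571 -118.6 60 -1.78
```

```text
t 9.5833 pos [ 453.  -158.1  233.4] yawY -0.04 shift [0.992 2.946 4.336] roll 0.347 q6-> -10.0
```

```bash
python3 -m jog '[{"linear":[0.09,0.2,0],"roll":0},{"linear":[0.2,0.6,0],"roll":0},{"linear":[0.2,0.6,0],"roll":0},{"linear":[0.2,0.6,0.2],"roll":0},{"linear":[0.2,0.6,0.4],"roll":0},{"linear":[0.1,0.35,0.7],"roll":0},{"linear":[0,0,0.7],"roll":0.35},{"linear":[0,0,0.7],"roll":0},{"linear":[0,0,0.7],"roll":0},{"linear":[0,0,0.5],"roll":0},{"linear":[0,0,0.4],"roll":0},{"linear":[0,0,0],"roll":0}]'
python3 plan.py 571 -118.6 23 -1.78
```

```text
time_s: 10.58
position: [0.5698, -0.1177, 0.0575]
tool_rot: [[0.032, 0.999, -0.006], [0.999, -0.032, 0.002], [0.002, -0.006, -1.0]]
ft_force: [-1.5, -0.0, -2.5]
grip_width: 0.039
gripper_force: 51.8
t 10.5833 pos [ 569.8 -117.7   57.5] yawY -1.83 shift [-0.023  0.036  0.862] roll -0.01 q6-> -10.0
```

```bash
python3 -m jog '[{"linear":[0,0,0.3],"roll":0},{"linear":[0,0,0.25],"roll":0},{"linear":[0,0,0.15],"roll":0},{"linear":[0,0,0.1],"roll":0},{"linear":[0,0,0.05],"roll":0},{"linear":[0,0,0],"roll":0},{"linear":[0,0,0],"roll":0}]'
```

```text
time_s: 11.17
position: [0.5708, -0.1178, 0.0277]
tool_rot: [[0.031, 1.0, 0.001], [1.0, -0.031, -0.0], [-0.0, 0.001, -1.0]]
ft_force: [-0.3, 0.2, -1.9]
grip_width: 0.0391
gripper_force: 51.9
```

```bash
python3 -m jog '[{"linear":[0,0,0.1],"roll":0},{"linear":[0,0,0.05],"roll":0},{"linear":[0,0,0],"roll":0},{"linear":[0,0,0],"roll":0}]'
python3 -m jog '[{"linear":[0,0,0],"roll":0},{"linear":[0,0,0],"roll":0},{"linear":[0,0,0],"roll":0},{"linear":[0,0,0],"roll":0},{"linear":[0,0,0],"roll":0},{"linear":[0,0,0],"roll":0}]' 0.6
python3 -m jog '[{"linear":[0,0,-0.2],"roll":0},{"linear":[0,0,-0.4],"roll":0},{"linear":[0,0,-0.6],"roll":0},{"linear":[0,0,-0.7],"roll":0},{"linear":[0,0,-0.7],"roll":0},{"linear":[0,0,-0.7],"roll":0},{"linear":[0,0,-0.7],"roll":0},{"linear":[0,0,-0.7],"roll":0},{"linear":[0,0,-0.6],"roll":0},{"linear":[0,0,0],"roll":0}]' 1
python3 plan.py 552 344 240 80
```

```text
time_s: 11.5
position: [0.5705, -0.1177, 0.0213]
tool_rot: [[0.031, 1.0, -0.0], [1.0, -0.031, 0.0], [0.0, -0.0, -1.0]]
ft_force: [0.1, -0.5, -1.5]
grip_width: 0.0391
gripper_force: 51.9
time_s: 12.0
position: [0.5706, -0.1178, 0.0214]
tool_rot: [[0.031, 1.0, 0.0], [1.0, -0.031, -0.0], [-0.0, 0.0, -1.0]]
ft_force: [0.2, 0.2, 0.1]
grip_width: 0.0683
gripper_force: 0.0
time_s: 12.83
position: [0.5719, -0.1182, 0.2392]
tool_rot: [[0.031, 0.999, 0.009], [1.0, -0.031, -0.004], [-0.004, 0.009, -1.0]]
ft_force: [-0.2, 0.8, 1.2]
grip_width: 0.0853
gripper_force: 0.0
t 12.8333 pos [ 571.9 -118.2  239.2] yawY -1.76 shift [11.534 -0.851 -0.068] roll -16.351 q6-> -48.1
```

```bash
python3 -m jog '[{"linear":[0.3,0,0],"roll":0},{"linear":[0.6,0,0],"roll":0},{"linear":[0.8,0,0],"roll":0},{"linear":[0.9,0,0],"roll":0},{"linear":[0.9,0,0],"roll":0},{"linear":[0.8,0,0],"roll":0},{"linear":[0.5,0,0],"roll":0},{"linear":[0.2,0,0],"roll":0},{"linear":[0,0,0],"roll":0},{"linear":[0,0,0],"roll":0},{"linear":[0,0,0],"roll":0}]'
python3 - <<'E'
from h import *
c=optics.calibration("wrist"); im=optics.get_image("wrist"); cv2.imwrite("pics/w4.png",im[...,::-1]); np.save("w4.npy",c['T'])
cv2.imwrite("pics/top1.png",optics.get_image("top")[...,::-1])
E
```

```text
time_s: 13.75
position: [0.5767, 0.0811, 0.233]
tool_rot: [[0.032, 0.999, -0.001], [0.999, -0.032, -0.0], [-0.0, -0.001, -1.0]]
ft_force: [0.6, -0.9, -0.1]
grip_width: 0.085
gripper_force: 0.0
```

View pics/w4.png

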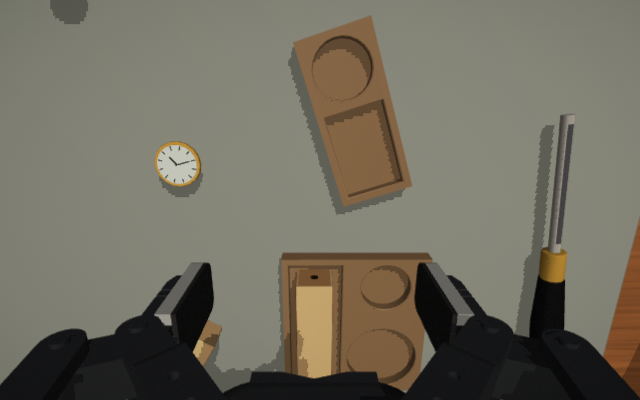

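The narrow board has corners near (294,42), (371,16), (411,187) and (344,205). The stem is lying in its pocket in the large board, with its end at about (315,285).

```bash
sed -i 's/w3/w4/g; s/(484,180)/(340,92)/' board.py; python3 board.py; python3 plan.py 552 344 240 43
```

```text
[[370, 15], [411, 186], [343, 205], [293, 42]]
[[632.5, 223.5], [678.6, 58.7], [606.3, 39.8], [560.4, 203.0]]
148 dir -74.26 pt 654.7 145.5
45 dir 15.66 pt 642.7 49.1
140 dir -74.28 pt 582.1 125.6
54 dir 15.77 pt 596.7 213.1
t 13.85 pos [576.8  80.9 233.2] yawY -1.87 shift [ 6.554 -0.834 -0.172] roll -8.973 q6-> -11.1
```

```bash
python3 -m jog '[{"linear":[0.3,0,0],"roll":0},{"linear":[0.6,-0.1,0],"roll":0},{"linear":[0.9,-0.1,0],"roll":0},{"linear":[0.9,-0.1,0],"roll":0},{"linear":[0.9,-0.1,0],"roll":0},{"linear":[0.9,-0.1,0],"roll":0},{"linear":[0.9,-0.1,0],"roll":0},{"linear":[0.7,-0.1,0],"roll":0},{"linear":[0.45,-0.1,0],"roll":0},{"linear":[0,0,0],"roll":0}]' >/dev/null
python3 -m jog '[{"linear":[0,0,0],"roll":-1},{"linear":[0,0,0],"roll":-1},{"linear":[0,0,0],"roll":-1},{"linear":[0,0,0],"roll":-1},{"linear":[0,0,0],"roll":-1},{"linear":[0,0,0],"roll":-1},{"linear":[0,0,0],"roll":-1},{"linear":[0,0,0],"roll":-1},{"linear":[0,0,0],"roll":-1},{"linear":[0,0,0],"roll":0},{"linear":[0,0,0],"roll":0},{"linear":[0,0,0],"roll":0}]'
cat > see.py <<'E'
# see.py pic x y z : outline of the yellowish piece near x,y (mm), cast on its top height z
import sys
from h import *
n=sys.argv[1]; x,y,z=[float(a)/1000 for a in sys.argv[2:5]]
c=optics.calibration("wrist"); im=optics.get_image("wrist"); cv2.imwrite(f"pics/{n}.png",im[...,::-1])
lab=cv2.cvtColor(im,cv2.COLOR_RGB2LAB).astype(int); u,v=proj(c,[x,y,z])[0].astype(int); m=(lab[...,2]-133>8).astype(np.uint8)
K=[k[:,0] for k in cv2.findContours(m,cv2.RETR_EXTERNAL,cv2.CHAIN_APPROX_NONE)[0] if cv2.contourArea(k)>150]
k=max(K,key=lambda k:cv2.pointPolygonTest(k[:,None],(float(u),float(v)),True))
w=(cast(c,k,z)*1000).astype(np.float32); print("px",u,v,"rect",np.round(cv2.minAreaRect(w)[0],1),np.round(cv2.minAreaRect(w)[1],1),cv2.minAreaRect(w)[2],"circle",cv2.minEnclosingCircle(w))
E
python3 see.py w5 552 344 30
```

```text
time_s: 15.68
position: [0.553, 0.3446, 0.2334]
tool_rot: [[-0.683, 0.731, 0.0], [0.731, 0.683, -0.0], [-0.0, -0.0, -1.0]]
ft_force: [0.2, 0.0, -0.0]
grip_width: 0.0853
gripper_force: 0.0
px 311 170 rect [551.4 349.2] [62.9 65.8] 43.054664611816406 circle ((551.3713989257812, 348.40716552734375), 33.51807403564453)
```

View pics/w5.png

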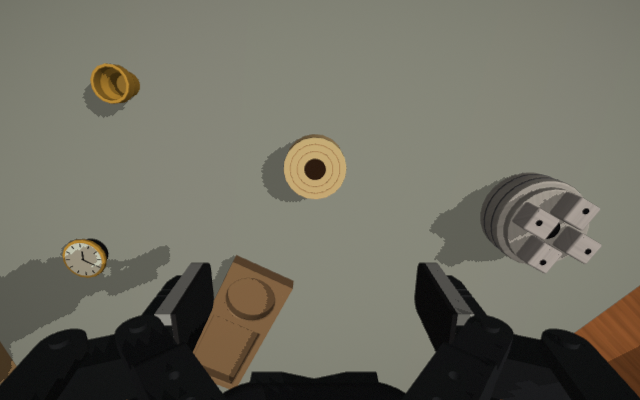

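The disc's face and dark spot are centred near (315,169). The cup is at (115,82), and the chuck at right stays well clear of the fingers.

Run:
```python
from h import *
c=optics.calibration("wrist"); im=cv2.imread("pics/w5.png")
m=(im[150:190,295:335].max(2)<75).astype(np.uint8); M=cv2.moments(m,True); uv=(295+M['m10']/M['m00'],150+M['m01']/M['m00'])
p=cast(c,uv,.03)[0]*1000; print(uv,M['m00'],p, "cup",cast(c,[(115,77)],.034)*1000)
import subprocess;print(subprocess.run(["python3","plan.py",str(p[0]),str(p[1]),"6","43"],capture_output=True,text=True).stdout)
```

```text
(314.640866873065, 168.91640866873064) 323.0 [552.56437742 347.53210547] cup [[357.75391393 285.27493632]]
t 15.7333 pos [552.9 344.8 233.4] yawY 43.09 shift [0.057 0.041 5.684] roll 0.018 q6-> -10.8
```

```bash
python3 -m jog '[{"linear":[0.057,0.04,0.3],"roll":0},{"linear":[0,0,0.5],"roll":0},{"linear":[0,0,0.6],"roll":0},{"linear":[0,0,0.6],"roll":0},{"linear":[0,0,0.6],"roll":0},{"linear":[0,0,0.6],"roll":0},{"linear":[0,0,0.6],"roll":0},{"linear":[0,0,0.6],"roll":0},{"linear":[0,0,0.5],"roll":0},{"linear":[0,0,0.4],"roll":0},{"linear":[0,0,0.3],"roll":0},{"linear":[0,0,0],"roll":0}]' 1 50
python3 -m jog '[{"linear":[0,0,0],"roll":0},{"linear":[0,0,0],"roll":0},{"linear":[0,0,0],"roll":0},{"linear":[0,0,0],"roll":0},{"linear":[0,0,0],"roll":0},{"linear":[0,0,0],"roll":0},{"linear":[0,0,0],"roll":0}]' -1 50
python3 -m jog '[{"linear":[0,0,-0.2],"roll":0},{"linear":[0,0,-0.4],"roll":0},{"linear":[0,0,-0.6],"roll":0},{"linear":[0,0,-0.6],"roll":0},{"linear":[0,0,-0.6],"roll":0},{"linear":[0,0,-0.6],"roll":0},{"linear":[0,0,-0.4],"roll":0},{"linear":[0,0,-0.2],"roll":0},{"linear":[0,0,0],"roll":0}]'
python3 plan.py 651.7 -164.1 150 43
```

```text
time_s: 16.73
position: [0.5514, 0.3473, 0.0069]
tool_rot: [[-0.684, 0.729, -0.004], [0.729, 0.684, -0.002], [0.002, -0.004, -1.0]]
ft_force: [0.7, 0.2, 0.9]
grip_width: 0.0853
gripper_force: 0.0
time_s: 17.32
position: [0.5533, 0.3481, 0.0111]
tool_rot: [[-0.685, 0.729, 0.003], [0.729, 0.685, 0.001], [-0.001, 0.003, -1.0]]
ft_force: [-0.6, 0.3, 7.0]
grip_width: 0.0604
gripper_force: 54.7
time_s: 18.07
position: [0.5529, 0.348, 0.1555]
tool_rot: [[-0.685, 0.729, 0.003], [0.729, 0.685, 0.001], [-0.001, 0.003, -1.0]]
ft_force: [0.4, 0.6, -0.8]
grip_width: 0.0612
gripper_force: 54.3
t 18.0667 pos [552.9 348.  155.5] yawY 43.23 shift [-11.019  -6.971   0.13 ] roll 0.047 q6-> -57.1
```

```bash
python3 -m jog '[{"linear":[-0.3,-0.19,0],"roll":0},{"linear":[-0.5,-0.31,0],"roll":0},{"linear":[-0.62,-0.392,0],"roll":0},{"linear":[-0.62,-0.392,0],"roll":0},{"linear":[-0.62,-0.392,0],"roll":0},{"linear":[-0.62,-0.392,0],"roll":0},{"linear":[-0.62,-0.392,0],"roll":0},{"linear":[-0.62,-0.392,0],"roll":0},{"linear":[-0.62,-0.392,0],"roll":0},{"linear":[-0.62,-0.392,0],"roll":0},{"linear":[-0.62,-0.392,0],"roll":0},{"linear":[-0.62,-0.392,0],"roll":0}]' >/dev/null
python3 -m jog '[{"linear":[-0.62,-0.394,0],"roll":0},{"linear":[-0.62,-0.394,0],"roll":0},{"linear":[-0.62,-0.394,0],"roll":0},{"linear":[-0.62,-0.394,0],"roll":0},{"linear":[-0.62,-0.394,0],"roll":0},{"linear":[-0.5,-0.32,0],"roll":0},{"linear":[-0.3,-0.19,0],"roll":0},{"linear":[-0.12,-0.07,0],"roll":0},{"linear":[0,0,0],"roll":0},{"linear":[0,0,0],"roll":0},{"linear":[0,0,0],"roll":0}]'
python3 plan.py 651.7 -164.1 30 43
python3 -c "
from h import *
cv2.imwrite('pics/w6.png',optics.get_image('wrist')[...,::-1])"
```

```text
time_s: 19.98
position: [0.6511, -0.1629, 0.1532]
tool_rot: [[-0.686, 0.728, -0.0], [0.728, 0.686, 0.001], [0.001, -0.0, -1.0]]
ft_force: [-0.1, -0.2, -1.3]
grip_width: 0.061
gripper_force: 54.3
t 19.9833 pos [ 651.1 -162.9  153.2] yawY 43.32 shift [-0.035 -0.01   3.08 ] roll 0.063 q6-> -57.1
```

View pics/w6.png

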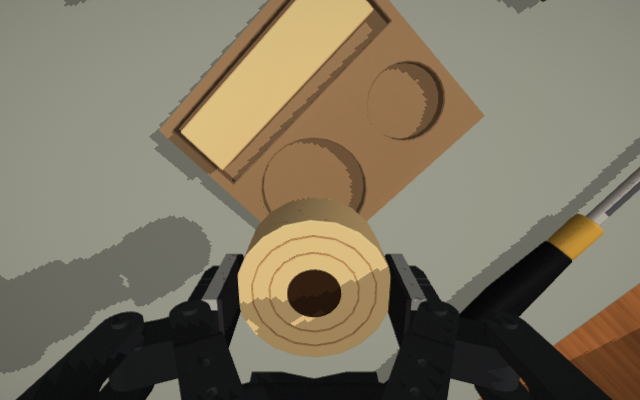

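The disc is held level at (315,292) between the pads, and the stem lies inside its pocket, so I'm lowering it.

```bash
python3 -m jog '[{"linear":[-0.03,-0.01,0.2],"roll":0},{"linear":[0,0,0.4],"roll":0},{"linear":[0,0,0.5],"roll":0},{"linear":[0,0,0.5],"roll":0},{"linear":[0,0,0.5],"roll":0},{"linear":[0,0,0.4],"roll":0},{"linear":[0,0,0.3],"roll":0},{"linear":[0,0,0.25],"roll":0},{"linear":[0,0,0.15],"roll":0},{"linear":[0,0,0.1],"roll":0},{"linear":[0,0,0],"roll":0},{"linear":[0,0,0],"roll":0}]'
python3 -m jog '[{"linear":[0,0,0.05],"roll":0},{"linear":[0,0,0],"roll":0},{"linear":[0,0,0],"roll":0}]'
```

```text
time_s: 21.03
position: [0.6521, -0.1656, 0.0219]
tool_rot: [[-0.685, 0.729, 0.001], [0.729, 0.685, -0.0], [-0.001, 0.0, -1.0]]
ft_force: [0.3, -0.2, -0.6]
grip_width: 0.061
gripper_force: 54.3
time_s: 21.28
position: [0.6519, -0.1656, 0.0197]
tool_rot: [[-0.685, 0.729, 0.001], [0.729, 0.685, -0.0], [-0.001, 0.0, -1.0]]
ft_force: [-0.4, 0.0, -0.5]
grip_width: 0.061
gripper_force: 54.3
```

```bash
python3 -m jog '[{"linear":[0,0,0.04],"roll":0},{"linear":[0,0,0],"roll":0},{"linear":[0,0,0],"roll":0}]'
python3 -m jog '[{"linear":[0,0,0],"roll":0},{"linear":[0,0,0],"roll":0},{"linear":[0,0,0],"roll":0},{"linear":[0,0,0],"roll":0},{"linear":[0,0,0],"roll":0},{"linear":[0,0,0],"roll":0}]' 0.9
python3 -m jog '[{"linear":[0,0,-0.2],"roll":0},{"linear":[0,0,-0.4],"roll":0},{"linear":[0,0,-0.6],"roll":0},{"linear":[0,0,-0.7],"roll":0},{"linear":[0,0,-0.7],"roll":0},{"linear":[0,0,-0.7],"roll":0},{"linear":[0,0,-0.7],"roll":0},{"linear":[0,0,-0.6],"roll":0},{"linear":[0,0,-0.3],"roll":0},{"linear":[0,0,0],"roll":0}]' 
python3 plan.py 358 280 200 43
```

```text
time_s: 21.53
position: [0.6517, -0.1655, 0.0177]
tool_rot: [[-0.685, 0.729, -0.0], [0.729, 0.685, 0.0], [0.0, -0.0, -1.0]]
ft_force: [0.7, -0.7, 0.1]
grip_width: 0.0614
gripper_force: 54.3
time_s: 22.03
position: [0.6518, -0.1655, 0.0178]
tool_rot: [[-0.685, 0.729, 0.0], [0.729, 0.685, -0.0], [-0.0, 0.0, -1.0]]
ft_force: [-0.3, -0.5, -0.2]
grip_width: 0.0811
gripper_force: 0.0
time_s: 22.87
position: [0.6526, -0.1658, 0.2179]
tool_rot: [[-0.685, 0.728, 0.006], [0.728, 0.685, -0.003], [-0.006, 0.003, -1.0]]
ft_force: [-0.9, -0.4, -0.3]
grip_width: 0.0812
gripper_force: 0.0
t 22.8667 pos [ 652.6 -165.8  217.9] yawY 43.24 shift [13.167  2.268  0.371] roll 0.048 q6-> -5.0
```

```bash
python3 -m jog '[{"linear":[0.3,0.05,0],"roll":0},{"linear":[0.55,0.1,0],"roll":0},{"linear":[0.8,0.138,0],"roll":0},{"linear":[0.8,0.138,0],"roll":0},{"linear":[0.8,0.138,0],"roll":0},{"linear":[0.8,0.138,0],"roll":0},{"linear":[0.8,0.138,0],"roll":0},{"linear":[0.8,0.138,0],"roll":0},{"linear":[0.8,0.138,0],"roll":0},{"linear":[0.8,0.138,0],"roll":0},{"linear":[0.8,0.138,0],"roll":0},{"linear":[0.8,0.138,0],"roll":0}]' >/dev/null
python3 -m jog '[{"linear":[0.8,0.138,0],"roll":0},{"linear":[0.8,0.138,0],"roll":0},{"linear":[0.8,0.138,0],"roll":0},{"linear":[0.8,0.138,0],"roll":0},{"linear":[0.6,0.1,0],"roll":0},{"linear":[0.35,0.06,0],"roll":0},{"linear":[0.17,0.03,0],"roll":0},{"linear":[0,0,0],"roll":0},{"linear":[0,0,0],"roll":0},{"linear":[0,0,0],"roll":0}]'
python3 see.py w7 358 280 34
```

```text
time_s: 24.7
position: [0.3576, 0.2799, 0.2135]
tool_rot: [[-0.684, 0.729, -0.0], [0.729, 0.684, -0.0], [-0.0, -0.0, -1.0]]
ft_force: [0.4, 0.1, 0.7]
grip_width: 0.0811
gripper_force: 0.0
px 313 176 rect [356.3 277.8] [35.2 37.1] 43.18429183959961 circle ((356.2442321777344, 277.69061279296875), 18.834569931030273)
```

View pics/w7.png

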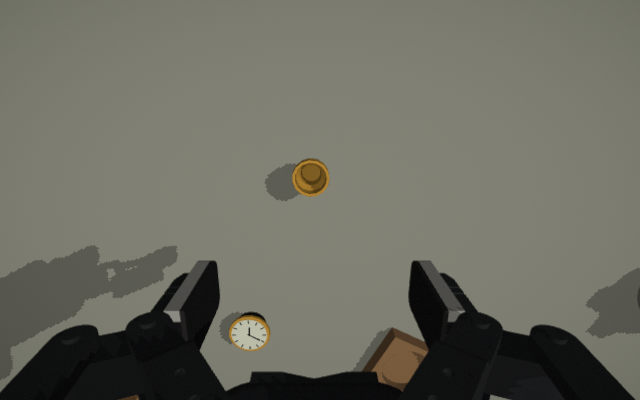

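Cup rim is at (311,177), measured 36 mm across, with nothing close to it.

```bash
python3 -m jog '[{"linear":[-0.016,-0.06,0.3],"roll":0},{"linear":[0,0,0.5],"roll":0},{"linear":[0,0,0.6],"roll":0},{"linear":[0,0,0.6],"roll":0},{"linear":[0,0,0.6],"roll":0},{"linear":[0,0,0.6],"roll":0},{"linear":[0,0,0.6],"roll":0},{"linear":[0,0,0.5],"roll":0},{"linear":[0,0,0.4],"roll":0},{"linear":[0,0,0.3],"roll":0},{"linear":[0,0,0],"roll":0},{"linear":[0,0,0],"roll":0}]' 0.9 35
python3 -m jog '[{"linear":[0,0,0],"roll":0},{"linear":[0,0,0],"roll":0},{"linear":[0,0,0],"roll":0},{"linear":[0,0,0],"roll":0},{"linear":[0,0,0],"roll":0},{"linear":[0,0,0],"roll":0},{"linear":[0,0,0],"roll":0},{"linear":[0,0,0],"roll":0},{"linear":[0,0,0],"roll":0}]' -1 35
python3 -m jog '[{"linear":[0,0,-0.2],"roll":0},{"linear":[0,0,-0.4],"roll":0},{"linear":[0,0,-0.6],"roll":0},{"linear":[0,0,-0.6],"roll":0},{"linear":[0,0,-0.6],"roll":0},{"linear":[0,0,-0.6],"roll":0},{"linear":[0,0,-0.4],"roll":0},{"linear":[0,0,-0.2],"roll":0},{"linear":[0,0,0],"roll":0}]'
python3 plan.py 654.8 -64.2 150 43
```

```text
time_s: 25.75
position: [0.3562, 0.278, 0.0136]
tool_rot: [[-0.684, 0.729, -0.001], [0.729, 0.684, -0.0], [0.0, -0.001, -1.0]]
ft_force: [-0.0, 0.6, 0.3]
grip_width: 0.0809
gripper_force: 0.0
time_s: 26.5
position: [0.3561, 0.2786, 0.0144]
tool_rot: [[-0.685, 0.728, 0.001], [0.728, 0.685, 0.0], [-0.001, 0.001, -1.0]]
ft_force: [-0.2, 0.3, 6.4]
grip_width: 0.0328
gripper_force: 34.1
time_s: 27.25
position: [0.3563, 0.2787, 0.1594]
tool_rot: [[-0.685, 0.728, 0.003], [0.728, 0.685, 0.001], [-0.001, 0.003, -1.0]]
ft_force: [0.5, 0.3, -1.2]
grip_width: 0.0326
gripper_force: 34.9
t 27.25 pos [356.3 278.7 159.4] yawY 43.24 shift [-11.357  -0.437   0.246] roll 0.048 q6-> -48.6
```

```bash
python3 -m jog '[{"linear":[-0.3,0,0],"roll":0},{"linear":[-0.5,-0.037,0],"roll":0},{"linear":[-0.68,-0.04,0],"roll":0},{"linear":[-0.68,-0.04,0],"roll":0},{"linear":[-0.68,-0.04,0],"roll":0},{"linear":[-0.68,-0.04,0],"roll":0},{"linear":[-0.68,-0.04,0],"roll":0},{"linear":[-0.68,-0.04,0],"roll":0},{"linear":[-0.68,-0.04,0],"roll":0},{"linear":[-0.68,-0.04,0],"roll":0},{"linear":[-0.68,-0.04,0],"roll":0},{"linear":[-0.68,-0.04,0],"roll":0}]' >/dev/null
python3 -m jog '[{"linear":[-0.68,0,0],"roll":0},{"linear":[-0.68,0,0],"roll":0},{"linear":[-0.68,0,0],"roll":0},{"linear":[-0.68,0,0],"roll":0},{"linear":[-0.55,0,0],"roll":0},{"linear":[-0.32,0,0],"roll":0},{"linear":[-0.17,0,0],"roll":0},{"linear":[0,0,0],"roll":0},{"linear":[0,0,0],"roll":0},{"linear":[0,0,0],"roll":0}]'
python3 plan.py 654.8 -64.2 22 43
python3 -c "
from h import *
cv2.imwrite('pics/w8.png',optics.get_image('wrist')[...,::-1])"
```

```text
time_s: 29.08
position: [0.6537, -0.0637, 0.1574]
tool_rot: [[-0.686, 0.728, -0.001], [0.728, 0.686, 0.0], [0.001, -0.0, -1.0]]
ft_force: [-0.1, -0.7, -1.5]
grip_width: 0.0327
gripper_force: 34.9
t 29.0833 pos [653.7 -63.7 157.4] yawY 43.28 shift [-0.031  0.012  3.385] roll 0.055 q6-> -48.6
```

View pics/w8.png

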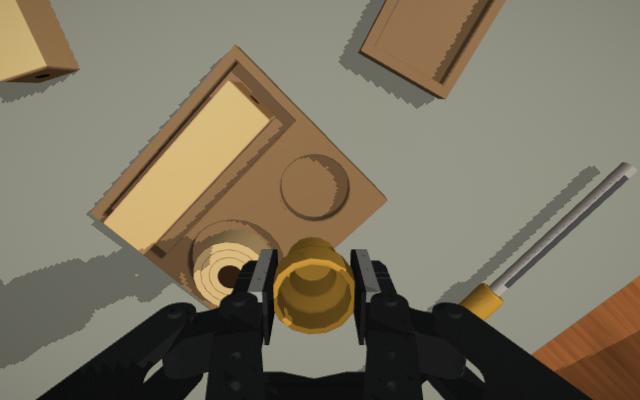

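The cup is upright in the grip at (315,293), and the disc (225,275) and stem are in their pockets. I'm lowering into the small pocket, seen at (315,185).

```bash
python3 -m jog '[{"linear":[-0.03,0.01,0.2],"roll":0},{"linear":[0,0,0.4],"roll":0},{"linear":[0,0,0.5],"roll":0},{"linear":[0,0,0.5],"roll":0},{"linear":[0,0,0.5],"roll":0},{"linear":[0,0,0.4],"roll":0},{"linear":[0,0,0.3],"roll":0},{"linear":[0,0,0.25],"roll":0},{"linear":[0,0,0.2],"roll":0},{"linear":[0,0,0.1],"roll":0},{"linear":[0,0,0],"roll":0},{"linear":[0,0,0],"roll":0}]'
python3 -m jog '[{"linear":[0,0,0.04],"roll":0},{"linear":[0,0,0],"roll":0},{"linear":[0,0,0],"roll":0}]'
```

```text
time_s: 30.13
position: [0.6558, -0.0652, 0.0242]
tool_rot: [[-0.685, 0.729, 0.001], [0.729, 0.685, -0.0], [-0.001, 0.0, -1.0]]
ft_force: [0.4, 1.0, -0.9]
grip_width: 0.0326
gripper_force: 34.9
time_s: 30.38
position: [0.6556, -0.0652, 0.0225]
tool_rot: [[-0.685, 0.729, 0.001], [0.729, 0.685, -0.0], [-0.001, 0.0, -1.0]]
ft_force: [0.2, 0.4, 0.4]
grip_width: 0.0325
gripper_force: 34.9
```

```bash
python3 -m jog '[{"linear":[0,0,0.04],"roll":0},{"linear":[0,0,0],"roll":0},{"linear":[0,0,0],"roll":0}]'
python3 -m jog '[{"linear":[0,0,0],"roll":0},{"linear":[0,0,0],"roll":0},{"linear":[0,0,0],"roll":0},{"linear":[0,0,0],"roll":0},{"linear":[0,0,0],"roll":0},{"linear":[0,0,0],"roll":0}]' 0.3
python3 -m jog '[{"linear":[0,0,-0.2],"roll":0},{"linear":[0,0,-0.4],"roll":0},{"linear":[0,0,-0.6],"roll":0},{"linear":[0,0,-0.7],"roll":0},{"linear":[0,0,-0.7],"roll":0},{"linear":[0,0,-0.7],"roll":0},{"linear":[0,0,-0.7],"roll":0},{"linear":[0,0,-0.6],"roll":0},{"linear":[0,0,-0.2],"roll":0},{"linear":[0,0,0],"roll":0}]' 
python3 plan.py 414 -123 200 58.8
```

```text
time_s: 30.63
position: [0.6556, -0.0652, 0.0207]
tool_rot: [[-0.685, 0.729, 0.0], [0.729, 0.685, -0.0], [-0.0, 0.0, -1.0]]
ft_force: [0.1, 0.2, 0.7]
grip_width: 0.0322
gripper_force: 34.9
time_s: 31.13
position: [0.6555, -0.0652, 0.0205]
tool_rot: [[-0.685, 0.729, 0.0], [0.729, 0.685, -0.0], [-0.0, -0.0, -1.0]]
ft_force: [-0.1, 0.4, -0.4]
grip_width: 0.0555
gripper_force: 0.0
time_s: 31.97
position: [0.6561, -0.0653, 0.2151]
tool_rot: [[-0.685, 0.729, 0.005], [0.729, 0.685, -0.001], [-0.004, 0.002, -1.0]]
ft_force: [0.1, -0.0, -0.9]
grip_width: 0.0555
gripper_force: 0.0
t 31.9667 pos [656.1 -65.3 215.1] yawY 43.24 shift [ 3.095 -5.398  0.352] roll -3.113 q6-> -75.3
```

```bash
python3 -m jog '[{"linear":[0.2,-0.3,0],"roll":0},{"linear":[0.3,-0.6,0],"roll":0},{"linear":[0.45,-0.8,0],"roll":0},{"linear":[0.45,-0.8,0],"roll":0},{"linear":[0.45,-0.8,0],"roll":0},{"linear":[0.45,-0.8,0],"roll":0},{"linear":[0.4,-0.6,0],"roll":0},{"linear":[0.3,-0.4,0],"roll":0},{"linear":[0.1,-0.3,0],"roll":0},{"linear":[0,0,0],"roll":-1},{"linear":[0,0,0],"roll":-1},{"linear":[0,0,0],"roll":-1}]' 1 >/dev/null
python3 -m jog '[{"linear":[0,0,0],"roll":-0.1},{"linear":[0,0,0],"roll":0},{"linear":[0,0,0],"roll":0},{"linear":[0,0,0],"roll":0}]'
python3 see.py w9 414 -123 38
python3 - <<'E'
from h import *
c=optics.calibration("wrist"); im=cv2.imread("pics/w9.png")[...,::-1].copy()
L=cv2.cvtColor(im,cv2.COLOR_RGB2LAB).astype(int); print("crop"); cv2.imwrite("pics/w9c.png",im[0:300,100:640,::-1])
E
```

```text
time_s: 33.3
position: [0.4131, -0.1227, 0.2121]
tool_rot: [[-0.854, 0.52, -0.001], [0.52, 0.854, 0.0], [0.001, 0.0, -1.0]]
ft_force: [-0.6, -0.1, 0.4]
grip_width: 0.0855
gripper_force: 0.0
px 312 179 rect [ 412.7 -121.6] [37.9 69. ] 58.652347564697266 circle ((413.2463684082031, -121.66414642333984), 38.379913330078125)
crop
```

View pics/w9.png

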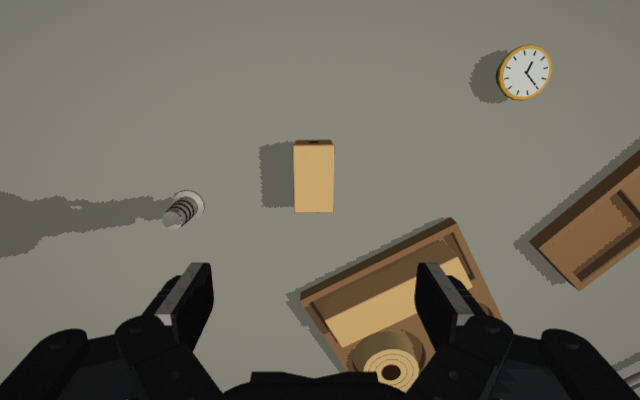

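Block face is (294–334, 145–212), measured 38 mm wide and square to the fingers. The stopper (185,208) and board corner (455,220) are clear of the finger paths.

```bash
python3 -m jog '[{"linear":[-0.03,0.02,0.3],"roll":0},{"linear":[0,0,0.5],"roll":0},{"linear":[0,0,0.6],"roll":0},{"linear":[0,0,0.6],"roll":0},{"linear":[0,0,0.6],"roll":0},{"linear":[0,0,0.6],"roll":0},{"linear":[0,0,0.6],"roll":0},{"linear":[0,0,0.5],"roll":0},{"linear":[0,0,0.4],"roll":0},{"linear":[0,0,0.3],"roll":0},{"linear":[0,0,0],"roll":0},{"linear":[0,0,0],"roll":0}]' 1 50
python3 -m jog '[{"linear":[0,0,0],"roll":0},{"linear":[0,0,0],"roll":0},{"linear":[0,0,0],"roll":0},{"linear":[0,0,0],"roll":0},{"linear":[0,0,0],"roll":0},{"linear":[0,0,0],"roll":0},{"linear":[0,0,0],"roll":0},{"linear":[0,0,0],"roll":0},{"linear":[0,0,0],"roll":0}]' -1 50
python3 -m jog '[{"linear":[0,0,-0.2],"roll":0},{"linear":[0,0,-0.4],"roll":0},{"linear":[0,0,-0.6],"roll":0},{"linear":[0,0,-0.6],"roll":0},{"linear":[0,0,-0.6],"roll":0},{"linear":[0,0,-0.6],"roll":0},{"linear":[0,0,-0.4],"roll":0},{"linear":[0,0,-0.2],"roll":0},{"linear":[0,0,0],"roll":0}]'
python3 plan.py 628.6 98.4 150 15.7
```

```text
time_s: 34.35
position: [0.4146, -0.1227, 0.0124]
tool_rot: [[-0.854, 0.519, -0.001], [0.519, 0.854, 0.001], [0.001, 0.0, -1.0]]
ft_force: [-0.8, -0.7, 0.7]
grip_width: 0.0856
gripper_force: 0.0
time_s: 35.1
position: [0.4149, -0.1229, 0.0132]
tool_rot: [[-0.855, 0.519, 0.001], [0.519, 0.855, -0.001], [-0.001, -0.0, -1.0]]
ft_force: [-0.8, 0.7, 6.4]
grip_width: 0.0371
gripper_force: 50.6
time_s: 35.85
position: [0.4151, -0.1229, 0.1581]
tool_rot: [[-0.855, 0.519, 0.003], [0.519, 0.855, -0.002], [-0.003, -0.0, -1.0]]
ft_force: [0.1, -0.4, -0.9]
grip_width: 0.0372
gripper_force: 50.1
t 35.85 pos [ 415.1 -122.9  158.1] yawY 58.74 shift [-1.691  7.501  0.209] roll 8.607 q6-> -6.8
```

```bash
python3 -m jog '[{"linear":[-0.07,0.3,0],"roll":0},{"linear":[-0.11,0.5,0],"roll":0},{"linear":[-0.16,0.72,0],"roll":0},{"linear":[-0.16,0.72,0],"roll":0},{"linear":[-0.16,0.72,0],"roll":0},{"linear":[-0.16,0.72,0],"roll":0},{"linear":[-0.16,0.72,0],"roll":0},{"linear":[-0.16,0.72,0],"roll":0},{"linear":[-0.16,0.72,0],"roll":0},{"linear":[-0.16,0.72,0],"roll":0},{"linear":[-0.14,0.54,0],"roll":0},{"linear":[-0.09,0.4,0],"roll":0}]' >/dev/null
python3 -m jog '[{"linear":[0,0,0],"roll":1},{"linear":[0,0,0],"roll":1},{"linear":[0,0,0],"roll":1},{"linear":[0,0,0],"roll":1},{"linear":[0,0,0],"roll":1},{"linear":[0,0,0],"roll":1},{"linear":[0,0,0],"roll":1},{"linear":[0,0,0],"roll":1},{"linear":[0,0,0],"roll":0.6},{"linear":[0,0,0],"roll":0},{"linear":[0,0,0],"roll":0},{"linear":[0,0,0],"roll":0}]'
python3 plan.py 628.6 98.4 22 15.7
```

```text
time_s: 37.85
position: [0.6279, 0.0986, 0.1557]
tool_rot: [[-0.273, 0.962, -0.001], [0.962, 0.273, 0.0], [0.0, -0.001, -1.0]]
ft_force: [0.4, -1.3, -0.3]
grip_width: 0.0372
gripper_force: 50.1
t 37.85 pos [627.9  98.6 155.7] yawY 15.83 shift [-0.012  0.02   3.342] roll 0.026 q6-> -6.8
```

```bash
python3 -m jog '[{"linear":[-0.01,0.02,0.2],"roll":0.03},{"linear":[0,0,0.4],"roll":0},{"linear":[0,0,0.5],"roll":0},{"linear":[0,0,0.5],"roll":0},{"linear":[0,0,0.5],"roll":0},{"linear":[0,0,0.4],"roll":0},{"linear":[0,0,0.3],"roll":0},{"linear":[0,0,0.25],"roll":0},{"linear":[0,0,0.2],"roll":0},{"linear":[0,0,0.08],"roll":0},{"linear":[0,0,0],"roll":0},{"linear":[0,0,0],"roll":0}]'
python3 -m jog '[{"linear":[0,0,0.06],"roll":0},{"linear":[0,0,0],"roll":0},{"linear":[0,0,0],"roll":0}]'
```

```text
time_s: 38.85
position: [0.6293, 0.0985, 0.0237]
tool_rot: [[-0.269, 0.963, 0.001], [0.963, 0.269, -0.0], [-0.0, 0.001, -1.0]]
ft_force: [-0.4, 0.1, 0.3]
grip_width: 0.037
gripper_force: 50.1
time_s: 39.1
position: [0.6291, 0.0985, 0.0212]
tool_rot: [[-0.269, 0.963, 0.001], [0.963, 0.269, -0.0], [-0.0, 0.001, -1.0]]
ft_force: [0.4, -0.4, 0.0]
grip_width: 0.0369
gripper_force: 50.1
```

```bash
python3 -m jog '[{"linear":[0,0,0.04],"roll":0},{"linear":[0,0,0],"roll":0},{"linear":[0,0,0],"roll":0}]' | sed -n 2,4p
python3 -m jog '[{"linear":[0,0,0],"roll":0},{"linear":[0,0,0],"roll":0},{"linear":[0,0,0],"roll":0},{"linear":[0,0,0],"roll":0},{"linear":[0,0,0],"roll":0},{"linear":[0,0,0],"roll":0}]' 0.3
python3 -m jog '[{"linear":[0,0,-0.2],"roll":0},{"linear":[0,0,-0.4],"roll":0},{"linear":[0,0,-0.6],"roll":0},{"linear":[0,0,-0.7],"roll":0},{"linear":[0,0,-0.7],"roll":0},{"linear":[0,0,-0.7],"roll":0},{"linear":[0,0,-0.7],"roll":0},{"linear":[0,0,-0.6],"roll":0},{"linear":[0,0,-0.2],"roll":0},{"linear":[0,0,0],"roll":0}]' 
python3 plan.py 375 -255 215 15.7
```

```text
position: [0.629, 0.0984, 0.0193]
tool_rot: [[-0.269, 0.963, 0.0], [0.963, 0.269, 0.0], [-0.0, 0.0, -1.0]]
ft_force: [-0.3, -0.7, -1.6]
time_s: 39.85
position: [0.629, 0.0985, 0.0194]
tool_rot: [[-0.269, 0.963, 0.0], [0.963, 0.269, 0.0], [-0.0, 0.0, -1.0]]
ft_force: [-0.0, 0.1, 0.1]
grip_width: 0.0551
gripper_force: 0.0
time_s: 40.68
position: [0.6296, 0.0985, 0.2138]
tool_rot: [[-0.269, 0.963, 0.005], [0.963, 0.269, -0.0], [-0.001, 0.004, -1.0]]
ft_force: [0.4, 0.3, -0.2]
grip_width: 0.0559
gripper_force: 0.0
t 40.6833 pos [629.6  98.5 213.8] yawY 15.59 shift [-6.802 -8.504 -0.058] roll -0.022 q6-> -49.9
```

```bash
python3 -m jog '[{"linear":[-0.24,-0.3,0],"roll":0},{"linear":[-0.4,-0.5,0],"roll":0},{"linear":[-0.6,-0.75,0],"roll":0},{"linear":[-0.6,-0.75,0],"roll":0},{"linear":[-0.6,-0.75,0],"roll":0},{"linear":[-0.6,-0.75,0],"roll":0},{"linear":[-0.6,-0.75,0],"roll":0},{"linear":[-0.6,-0.75,0],"roll":0},{"linear":[-0.6,-0.75,0],"roll":0},{"linear":[-0.6,-0.75,0],"roll":0},{"linear":[-0.6,-0.75,0],"roll":0},{"linear":[-0.4,-0.5,0],"roll":0}]' 0.5 >/dev/null
python3 -m jog '[{"linear":[-0.2,-0.25,0],"roll":0},{"linear":[-0.16,-0.2,0],"roll":0},{"linear":[0,0,0],"roll":0},{"linear":[0,0,0],"roll":0},{"linear":[0,0,0],"roll":0}]'
python3 - <<'E'
from h import *
c=optics.calibration("wrist"); im=optics.get_image("wrist"); cv2.imwrite("pics/w10.png",im[...,::-1])
print(proj(c,[[.375,-.255,.05],[.375,-.255,0]]))
u,v=proj(c,[.375,-.255,.03])[0].astype(int); 
cv2.imwrite("pics/w10c.png",cv2.resize(im[v-75:v+75,u-100:u+100,::-1],None,fx=4,fy=4,interpolation=cv2.INTER_CUBIC)); print(u,v)
E
```

```text
time_s: 42.1
position: [0.3749, -0.254, 0.2109]
tool_rot: [[-0.27, 0.963, -0.0], [0.963, 0.27, 0.001], [0.001, -0.0, -1.0]]
ft_force: [0.7, 0.1, -0.3]
grip_width: 0.0642
gripper_force: 0.0
[[313.86702791 182.93982473]
 [313.81630822 170.69708859]]
313 177
```

View pics/w10c.png

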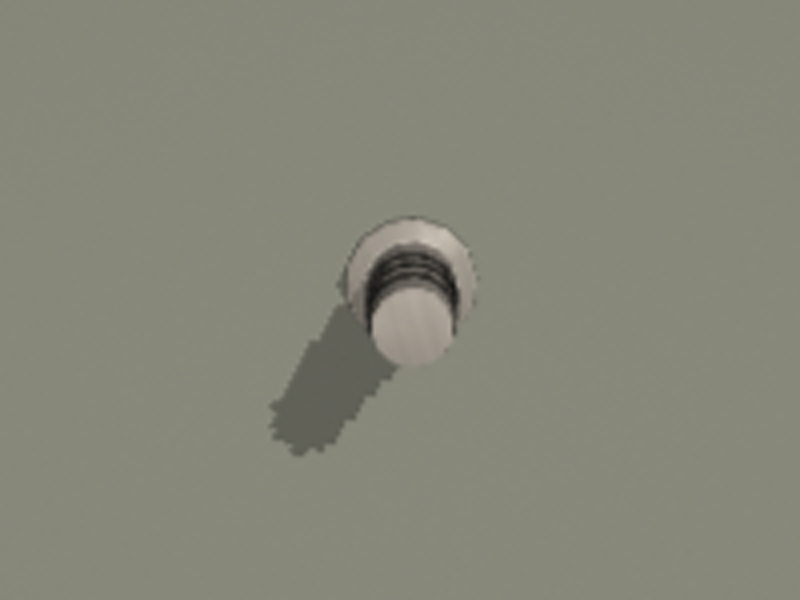

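The stopper stands upright: its top circle centres at image (316,183.5) and the flange at about (316,171). The fingers need about 2 mm of correction.

```bash
python3 -m jog '[{"linear":[-0.04,0.044,0.3],"roll":0},{"linear":[0,0,0.5],"roll":0},{"linear":[0,0,0.6],"roll":0},{"linear":[0,0,0.6],"roll":0},{"linear":[0,0,0.6],"roll":0},{"linear":[0,0,0.6],"roll":0},{"linear":[0,0,0.6],"roll":0},{"linear":[0,0,0.4],"roll":0},{"linear":[0,0,0.4],"roll":0},{"linear":[0,0,0.25],"roll":0},{"linear":[0,0,0],"roll":0},{"linear":[0,0,0],"roll":0}]' 0.5 40
python3 -m jog '[{"linear":[0,0,0],"roll":0},{"linear":[0,0,0],"roll":0},{"linear":[0,0,0],"roll":0},{"linear":[0,0,0],"roll":0},{"linear":[0,0,0],"roll":0},{"linear":[0,0,0],"roll":0},{"linear":[0,0,0],"roll":0},{"linear":[0,0,0],"roll":0},{"linear":[0,0,0],"roll":0}]' -1 40
python3 -m jog '[{"linear":[0,0,-0.2],"roll":0},{"linear":[0,0,-0.4],"roll":0},{"linear":[0,0,-0.6],"roll":0},{"linear":[0,0,-0.6],"roll":0},{"linear":[0,0,-0.6],"roll":0},{"linear":[0,0,-0.6],"roll":0},{"linear":[0,0,-0.4],"roll":0},{"linear":[0,0,-0.2],"roll":0},{"linear":[0,0,0],"roll":0}]'
python3 plan.py 606.3 177.8 150 15.7
```

```text
time_s: 43.15
position: [0.377, -0.2553, 0.0172]
tool_rot: [[-0.27, 0.963, -0.0], [0.963, 0.27, 0.001], [0.001, -0.0, -1.0]]
ft_force: [-0.3, -0.5, 0.0]
grip_width: 0.0642
gripper_force: 0.0
time_s: 43.9
position: [0.377, -0.2561, 0.0181]
tool_rot: [[-0.269, 0.963, 0.001], [0.963, 0.269, -0.001], [-0.001, 0.001, -1.0]]
ft_force: [-0.3, 1.7, 6.5]
grip_width: 0.0194
gripper_force: 39.0
time_s: 44.65
position: [0.377, -0.2563, 0.163]
tool_rot: [[-0.269, 0.963, 0.002], [0.963, 0.269, -0.003], [-0.003, 0.001, -1.0]]
ft_force: [-0.0, 0.9, -0.1]
grip_width: 0.0195
gripper_force: 39.5
t 44.65 pos [ 377.  -256.3  163. ] yawY 15.59 shift [8.914 8.437 0.309] roll -0.022 q6-> 0.6
```

```bash
python3 -m jog '[{"linear":[0.3,0.28,0],"roll":0},{"linear":[0.5,0.47,0],"roll":0},{"linear":[0.63,0.596,0],"roll":0},{"linear":[0.63,0.596,0],"roll":0},{"linear":[0.63,0.596,0],"roll":0},{"linear":[0.63,0.596,0],"roll":0},{"linear":[0.63,0.596,0],"roll":0},{"linear":[0.63,0.596,0],"roll":0},{"linear":[0.63,0.596,0],"roll":0},{"linear":[0.63,0.596,0],"roll":0},{"linear":[0.63,0.596,0],"roll":0},{"linear":[0.63,0.596,0],"roll":0}]' >/dev/null
python3 -m jog '[{"linear":[0.6,0.57,0],"roll":0},{"linear":[0.6,0.57,0],"roll":0},{"linear":[0.4,0.38,0],"roll":0},{"linear":[0.21,0.21,0],"roll":0},{"linear":[0,0,0],"roll":0},{"linear":[0,0,0],"roll":0},{"linear":[0,0,0],"roll":0}]'
python3 plan.py 606.3 177.8 25.5 15.7
python3 -c "
from h import *
cv2.imwrite('pics/w11.png',optics.get_image('wrist')[...,::-1])"
```

```text
time_s: 46.23
position: [0.6055, 0.1772, 0.1604]
tool_rot: [[-0.268, 0.963, -0.002], [0.963, 0.268, -0.0], [0.0, -0.002, -1.0]]
ft_force: [-0.2, 0.2, -1.6]
grip_width: 0.0195
gripper_force: 39.5
t 46.2333 pos [605.5 177.2 160.4] yawY 15.55 shift [0.008 0.029 3.373] roll -0.029 q6-> 0.6
```

View pics/w11.png

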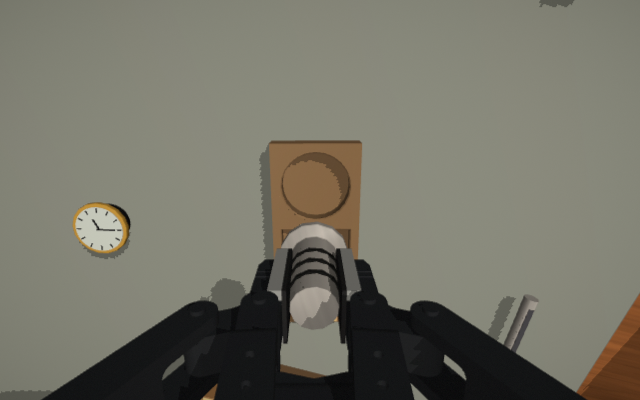

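The stopper is upright in the grip, and the round pocket at (315,184) is empty and in line, so I'm lowering it.

```bash
python3 -m jog '[{"linear":[0.01,0.02,0.2],"roll":0},{"linear":[0,0,0.4],"roll":0},{"linear":[0,0,0.5],"roll":0},{"linear":[0,0,0.5],"roll":0},{"linear":[0,0,0.5],"roll":0},{"linear":[0,0,0.4],"roll":0},{"linear":[0,0,0.3],"roll":0},{"linear":[0,0,0.25],"roll":0},{"linear":[0,0,0.2],"roll":0},{"linear":[0,0,0.1],"roll":0},{"linear":[0,0,0],"roll":0},{"linear":[0,0,0],"roll":0}]'
python3 -m jog '[{"linear":[0,0,0.04],"roll":0},{"linear":[0,0,0],"roll":0},{"linear":[0,0,0],"roll":0}]'
```

```text
time_s: 47.28
position: [0.607, 0.1786, 0.0277]
tool_rot: [[-0.269, 0.963, 0.001], [0.963, 0.269, 0.0], [-0.0, 0.001, -1.0]]
ft_force: [-0.5, -0.7, -0.7]
grip_width: 0.0193
gripper_force: 39.5
time_s: 47.53
position: [0.6069, 0.1787, 0.0261]
tool_rot: [[-0.269, 0.963, 0.001], [0.963, 0.269, 0.0], [-0.0, 0.001, -1.0]]
ft_force: [0.3, 0.4, -0.7]
grip_width: 0.0196
gripper_force: 39.5
```

```bash
python3 -m jog '[{"linear":[0,0,0.04],"roll":0},{"linear":[0,0,0],"roll":0},{"linear":[0,0,0],"roll":0}]' | sed -n 2,4p
python3 -m jog '[{"linear":[0,0,0],"roll":0},{"linear":[0,0,0],"roll":0},{"linear":[0,0,0],"roll":0},{"linear":[0,0,0],"roll":0},{"linear":[0,0,0],"roll":0},{"linear":[0,0,0],"roll":0},{"linear":[0,0,0],"roll":0}]' 0
python3 -m jog '[{"linear":[0,0,-0.2],"roll":0},{"linear":[0,0,-0.4],"roll":0},{"linear":[0,0,-0.6],"roll":0},{"linear":[0,0,-0.7],"roll":0},{"linear":[0,0,-0.7],"roll":0},{"linear":[0,0,-0.7],"roll":0},{"linear":[0,0,-0.7],"roll":0},{"linear":[0,0,-0.6],"roll":0},{"linear":[0,0,-0.2],"roll":0},{"linear":[0,0,0],"roll":0}]' 
python3 -m jog '[{"linear":[-0.3,-0.3,0],"roll":0},{"linear":[-0.7,-0.7,0],"roll":0},{"linear":[-0.7,-0.7,0],"roll":0},{"linear":[-0.7,-0.7,0],"roll":0},{"linear":[-0.7,-0.7,0],"roll":0},{"linear":[-0.7,-0.7,0],"roll":0},{"linear":[-0.3,-0.3,0],"roll":0},{"linear":[0,0,0],"roll":0},{"linear":[0,0,0],"roll":0},{"linear":[0,0,0],"roll":0}]' | sed -n 1,2p
python3 -c "
from h import *
a=optics.get_image('wrist');cv2.imwrite('pics/w12.png',a[...,::-1])
b=optics.get_image('side')[120:250,260:440];b=cv2.resize(b,(640,462));cv2.imwrite('pics/s12.png',b[...,::-1])"
```

```text
position: [0.6069, 0.1787, 0.0242]
tool_rot: [[-0.269, 0.963, 0.0], [0.963, 0.269, 0.0], [-0.0, 0.0, -1.0]]
ft_force: [-0.2, 0.0, 0.1]
time_s: 48.37
position: [0.6068, 0.1786, 0.0241]
tool_rot: [[-0.269, 0.963, -0.0], [0.963, 0.269, 0.0], [0.0, -0.0, -1.0]]
ft_force: [-0.2, -0.2, 0.2]
grip_width: 0.0429
gripper_force: 0.0
time_s: 49.2
position: [0.6073, 0.1788, 0.2186]
tool_rot: [[-0.269, 0.963, 0.005], [0.963, 0.269, 0.0], [-0.001, 0.005, -1.0]]
ft_force: [-0.5, 0.3, -0.4]
grip_width: 0.0429
gripper_force: 0.0
time_s: 50.03
position: [0.4929, -0.0228, 0.2153]
```

View pics/s12.png

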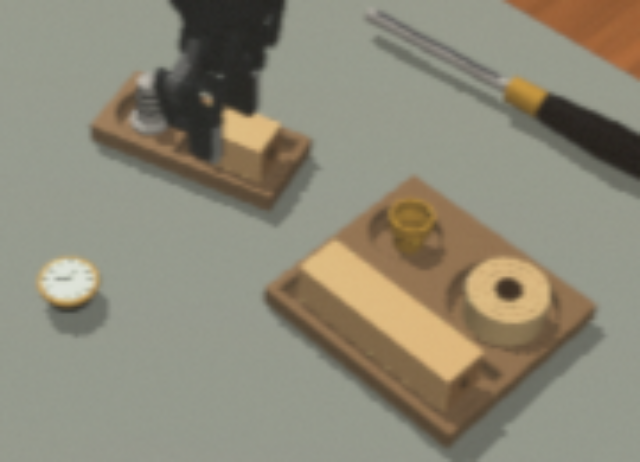

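View pics/w12.png

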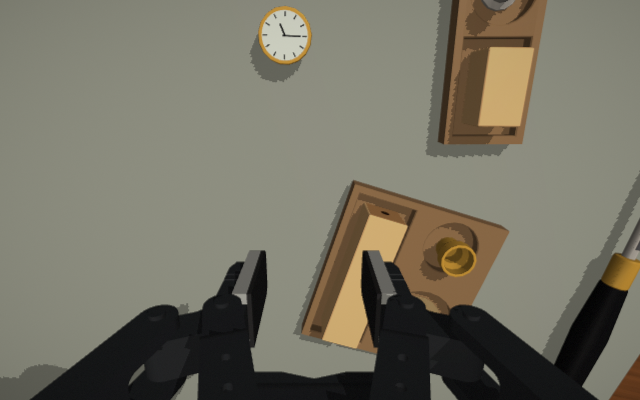

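Both views show all five pieces seated in their pockets, with the cup mouth up and the stopper upright on its flange. The clock hasn't moved and the gripper is clear, so I'm handing in.

```bash
python3 -c "
from rig import env
print(env.close_job())"
```

```text
the job is handed in; nothing more can be done
None
```

Both kits are made up and the job is handed in at about 50 s: all five pieces look seated in their pockets in the final pictures, and the clock insert was left where it was.

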